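# Lock the vent-filter coupling onto the waste canister

### The arm

A 7-joint arm with a two-finger parallel gripper is mounted at the origin on the work surface. World frame = base frame: x ahead of the robot, y to its left, z up, the work surface at z = 0. Lengths are in mm, angles in rad, forces in N, time in s.
With the tool pointing down it reaches from about 350 to 900 mm from the base axis. Payload 8.1 kg.
Tool frame: the origin (TCP) lies at the very end of the fingers, on their centre line; the grasp point (between the pads) lies 19 mm behind it; z points along the fingers, y is the line along which they close (so a half turn about z gives the same grasp; the last joint's range is limited). The gripper opens to 85 mm and grips with 20 to 120 N. Pads are 22 mm wide; open, the fingers measure 114 mm over their backs; the gripper's body (76 mm by 85 mm) begins 54 mm behind the grasp point. The pads swing forward as they close: fully open they stand 13 mm farther back than shut.
Start: joints at [-1.436, 0.434, 0.025, 1.573, -0.012, 1.134, -0.075], TCP at [147.255, 607.419, 231.323] pointing down, gripper open.
Joint ranges: [-2.62, 2.62], [-0.44, 2.09], [-1.27, 1.32], [0.08, 2.57], [-1.32, 4.46], [0.12, 2], [-2.74, 2.74]. Speed limits (rad/s): [2.22, 2.22, 3.01, 3.01, 3.14, 3.14, 3.14].

### API

Orientations are given as a rotation vector (axis times angle).
In Python, from plant import ctrl gives the robot as it stands.
- The arm moves only by the shell command python3 -m pendant 'ROWS' [FORCE]. ROWS is JSON, a list that holds one entry, the list of rows, each a list of 7 numbers: the shift along the world's x, y, z each as a share of 0.02 m, from -1 to 1, then the turn, a rotation vector about the world's x, y, z each as a share of 0.08 rad, from -1 to 1, then the gripper's target within -1 to 1 (shut at 1, half-way at 0, fully open at -1). A call has 1 to 5 rows; each row shifts and turns the commanded pose from where the row before left it; what a row does not reach is not made up. A row lasts 1/12 s, in which the tool goes at most 41.7 mm and 7.16 degrees, less where a joint would pass 70% of its speed; a pose out of reach is approached as far as the arm can. A call with a number of a shift or a turn outside -1 to 1 is refused whole. A call with a gripper value outside its range is refused whole. The fingers move at their own pace and stop on an object; FORCE is the grip in N (left out, the last holds). Time passes only in rows, so rows that do not move let the fingers close. It gives the time, the measured TCP pose, the force, the opening and the grip force at its end, in the units of the state.
- ctrl.get_state(): the state, without advancing time (a new reading comes with each control period).
- ctrl.capture(name): name is "scene" or "top" or "wrist"; returns (picture, depth): 420x560x3 uint8, red, green, blue; 420x560 float32, mm along the optical axis (not along the pixel's ray), 0 where there is no reading.
- ctrl.camera_model(name): a dict with "fov_y" (degrees; the focal length in pixels is half the picture's height over the tangent of half this angle, whatever the lens; pixels are square), "cx", "cy" (the principal point, pixels), "k1" (the pictures are not rectified: a ray, as slopes to the right and down, at radius r is drawn at 1 + k1 r^2 times it, then the intrinsics apply), "R" (3x3) and "t" (3): a world point X has camera coordinates R X + t. Camera axes: x right, y down, z forward; pixel columns grow to the right and rows downward; lengths in mm; the calibration is good to about 2 mm. A picture is of the moment at which its call begins: read the wrist's pose just before it. camera_model takes no time and is no camera call; for the wrist camera it gives the pose at the moment of the call.
- ctrl.job_done(): hands the job in; it is judged then, once.
The state is a dict: "clock": time; "joints": joint angles; "dq": joint speeds; "tau": joint torques, N m; "tcp_pos": TCP position; "orientation": TCP orientation; "wrist_force": force on the tool from outside, world axes, zero at the start; "wrist_torque": the same for the moment, N m; "finger_gap": opening from 0.0 (shut) to 1.0 (fully open); "grip_force": force on a finger pad.
Only numpy, scipy, OpenCV 4.12 (cv2) and the standard library are available. Lean on these libraries where they do the work, as an engineer would, in place of code of your own. Each camera call takes 0.05 s, during which the arm holds its last target. There are 200 camera calls.

### The job

Put the blue vent-filter coupling over the upright grooved metal adaptor on the white waste canister and press it down firmly, but without ramming it, until it bottoms. Then swing its two cam arms fully down, one after the other, so that it is locked on, and let go. Leave the bottles and the tip rack where they stand.

Things in the scene. Friction and masses are not known exactly. Their poses are not given: they have to be found in the camera images.
- coupling: Loose blue cam-lock coupling: upside-down cup 52 mm across, 40 high, 0.3 kg. Origin: centre of its open underside, z up its axis. Bore 37.8 mm wide, 34 deep. Cam arms hinged 26 mm from the axis, 18 above the origin: cam_a on the +y side, cam_b on -y; raised they reach 75 mm out from the axis. Stands on the bench, arms up; fits the adaptor at any yaw.
- seat: The black rubber seat inside the coupling, a disc 36 mm across closing the bore 34 mm above its underside; it moves with the coupling, giving 1 mm under 20 N, and has the coupling's own origin and axes. It must come down on the adaptor's top.
- stub (a point): Centre of the white round filter stub on top of the coupling, its grip: 28 mm across, 32 mm tall, 40 to 72 mm above the coupling's underside; this point is 56 mm above the underside, on the axis.
- cam_a (a joint): Angle (rad) of the orange cam arm, coupling's +y side. 0 = raised: it points outward, 0.436 above level; grows as it swings down; 1.75 = fully down on its stop, 1.314 below level. Stays where left; hinge friction 0.10 N m (3 N at its pad). From about 0.9 on its steel cam enters the adaptor's groove, only possible with the coupling home or a few mm short of it.
- cam_b (a joint): The same for the yellow cam arm on the coupling's -y side: 0 raised, 1.75 fully down.
- cam_a_pad (a point): Point in the middle of cam_a's thickness, 36 mm from its hinge along the arm: the place to press. The arm is a flat bar 14 mm wide (along the coupling's x), 6 mm thick, reaching 48 mm from the hinge, with a thin pull ring that is only seen.
- cam_b_pad (a point): The same point on cam_b.
- neck (a point): Centre of the top of the canister's collar (62 mm across), 132 mm above the bench, z up. The upright adaptor on it is 36 mm across, top chamfered 3.5 mm, groove 11.5 to 28 mm below the top. Screwed in by hand, its top is 72 to 86 mm above this point, unmeasured and different each time; so the coupling's underside when home is 38 to 52 mm above it: feel for it.
- canister: White waste canister, 220 (x) x 170 x 120 mm, fixed; origin under its centre, red handle at x = 88 mm up to 148 mm, red cap at (-75, 50) up to 134. The adaptor's seal drags on the coupling with about 2 to 7 N of push (and holds it); at the bottom the force climbs steeply. 18 to 25 N on the tool is a firm push; over 35 N on the seat is ramming.
- amber_bottle: Loose amber bottle, 64 mm across, 150 mm tall; origin under its centre. Bystander.
- tip_rack: Loose blue pipette-tip box, 120 (x) by 85 by 57 mm; origin under its centre. Bystander.
- pink_bottle: Loose pink reagent bottle, 60 mm across, 120 mm tall; origin under its centre. Bystander.

How it is judged (in metres and radians):
On the way, in this order (a step that is already met when the one before it is completed fails the run):
1. the coupling is over the adaptor and firmly pressed down so that its seat bears on the adaptor (over 8 N), both arms still up (horizontal distance between coupling and neck below 0.004 m and z of coupling in the frame of neck between 0.035 and 0.055 m and angle between coupling's own z axis and vertical below 0.08 rad and value of joint each of cam_a, cam_b below 0.5 rad and contact force between seat and canister above 8 N), for 0.1 s.
2. one cam arm is fully down, the other still up (horizontal distance between coupling and neck below 0.004 m and z of coupling in the frame of neck between 0.035 and 0.055 m and angle between coupling's own z axis and vertical below 0.08 rad and ((value of joint cam_a above 1.6 rad and value of joint cam_b below 0.8 rad) or (value of joint cam_b above 1.6 rad and value of joint cam_a below 0.8 rad))), for 0.1 s.
3. both cam arms are fully down (horizontal distance between coupling and neck below 0.004 m and z of coupling in the frame of neck between 0.035 and 0.055 m and angle between coupling's own z axis and vertical below 0.08 rad and value of joint each of cam_a, cam_b above 1.6 rad), for 0.2 s.
At the end, for the whole second after the job is handed in: The coupling sits upright (within 0.08 rad) on the adaptor, centred within 4 mm of the neck, its underside 35 to 55 mm above the neck, both cam arms fully down (over 1.6 rad of 1.75), at rest and released (all of step 3 and linear speed of coupling below 0.02 m/s and contact force between the fingers and coupling below 0.1 N); the robot touches nothing.
It fails at once if the coupling's seat is rammed against the adaptor with more than 35 N (contact force between seat and canister above 35 N).
It fails at once if a bystander (amber bottle, tip rack, pink bottle) is pushed more than 40 mm away (distance of any of amber_bottle, tip_rack, pink_bottle from where it was at the start of the episode above 0.04 m).
It also fails if it takes over 72 s, if anything falls off the work surface, if the arm or the gripper's body presses on something with over 40 N, if the wrist force passes 120 N, or if a joint passes its speed limit or range.

## Working session

There is one attempt and no reset: what is moved stays moved. The work goes in short steps, Python scripts to look and compute and a shell command to move; the robot and the scene stay as the last step left them, time stands still between calls to the robot, and variables do not carry over. Pictures are saved under pics/ and viewed, at most 10 in all, crops included, and the job is handed in when it is done.

```bash
mkdir -p pics; ls; cat > h.py <<'E'
import numpy as np, cv2
from plant import ctrl
def cap(n):
    m=ctrl.camera_model(n); p,d=ctrl.capture(n); return p,d,m
def world(m,d,us,vs,shape=(420,560)):
    us=np.atleast_1d(us).astype(float); vs=np.atleast_1d(vs).astype(float)
    f=shape[0]/2/np.tan(np.radians(m['fov_y'])/2)
    K=np.array([[f,0,m['cx']],[0,f,m['cy']],[0,0,1]])
    n=cv2.undistortPoints(np.stack([us,vs],1)[:,None],K,np.array([m['k1'],0,0,0.]))[:,0]
    z=d[vs.astype(int),us.astype(int)]
    X=np.c_[n*z[:,None],z]
    return (X-np.array(m['t']))@np.array(m['R']),z
def proj(m,X):
    X=np.atleast_2d(X)@np.array(m['R']).T+np.array(m['t'])
    n=X[:,:2]/X[:,2:]; r2=(n**2).sum(1,keepdims=True); n=n*(1+m['k1']*r2)
    f=210/np.tan(np.radians(m['fov_y'])/2)
    return n*f+[m['cx'],m['cy']]
def save(p,n): cv2.imwrite('pics/'+n,cv2.cvtColor(p,cv2.COLOR_RGB2BGR))
E
python3 - <<'E'
from h import *
for n in('scene','top'):
    p,d,m=cap(n); save(p,n+'0.png'); np.savez(n+'0.npz',p=p,d=d,**{k:np.array(v) for k,v in m.items()})
    print(n,m['fov_y'],-np.array(m['R']).T@np.array(m['t']))
print(ctrl.get_state())
E
```

```text
pics
scene 51.76591107364651 [ 281.96022042 -712.69741444  862.82816399]
top 56.41536240546944 [ 394.13015364  -25.21023794 1357.83740431]
{'clock': 0.1, 'joints': array([-1.43563272,  0.4351232 ,  0.02495081,  1.57399315, -0.01159225,
        1.13401367, -0.07509987]), 'dq': array([-0.00035693, -0.00186601, -0.002262  , -0.00425375, -0.00244959,
        0.00126376,  0.0009627 ]), 'tau': array([ 2.03979944e-03, -6.71755886e+01,  1.02776304e+00, -3.16907322e+01,
        1.57722796e-02,  7.07510553e-03,  3.46584466e-05]), 'tcp_pos': array([147.14026189, 606.96872187, 230.62790618]), 'orientation': array([-3.72664572e-01, -3.11936839e+00,  2.18649607e-03]), 'wrist_force': array([-0.17202624, -0.23622027, -0.21284249]), 'wrist_torque': array([-0.02297499,  0.00617255,  0.02353852]), 'grip_force': 0.0, 'finger_gap': 1.002936241867169}
```

View pics/scene0.png

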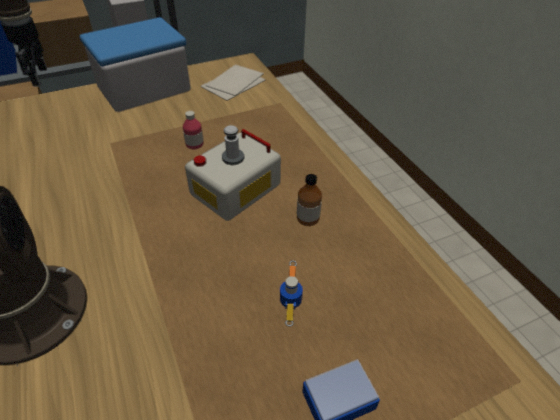

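View pics/top0.png

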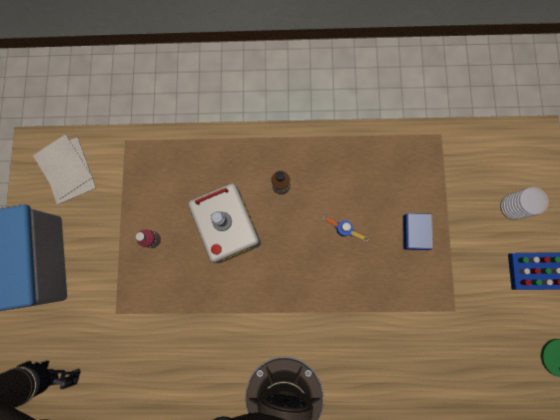

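The pictures show the coupling at top (345,228), orange arm end at (324,218), yellow end at (366,239), the adaptor at (219,218) on the canister, amber bottle (281,182), pink bottle (147,239) and rack (419,232).

```bash
python3 - <<'E'
from h import *
for n,pts in (('top',dict(stub=(345,227),orange=(332,222),yellow=(357,235),adtop=(219,217),amber=(280,177),pink=(143,238),rack=(419,231),handleA=(198,202),handleB=(227,190),cap=(216,249))),('scene',dict(stub=(292,282),orange=(293,272),yellow=(290,312),adtop=(231,131),collar=(233,156)))):
    z=np.load(n+'0.npz'); m={k:z[k] for k in('fov_y','cx','cy','k1','R','t')}
    for k,(u,v) in pts.items(): print(n,k,world(m,z['d'],[u],[v])[0].round(1))
s=ctrl.get_state(); m=ctrl.camera_model('wrist'); print(m, -np.array(m['R']).T@m['t'])
from scipy.spatial.transform import Rotation as R
print(R.from_rotvec(s['orientation']).as_matrix().round(3))
E
```

```text
top stub [[ 549.5 -207.7   70.1]]
top orange [[ 572.7 -170.4   25.4]]
top yellow [[ 527.1 -254.    23.6]]
top adtop [[567.1 183.8 214.5]]
top amber [[702.9   2.9 147.7]]
top pink [[516.8 445.2 120.5]]
top rack [[ 534.6 -453.9   54.1]]
top handleA [[627.7 265.4 139.8]]
top handleB [[665.8 173.3 137.5]]
top cap [[478.  206.9 132.6]]
scene stub [[ 550.7 -217.1   71.3]]
scene orange [[ 579.8 -165.8   29. ]]
scene yellow [[ 526.6 -259.7   27.8]]
scene adtop [[563.  176.3 218. ]]
scene collar [[561.6 172.2 140.6]]
{'fov_y': 65.21367424296344, 'cx': 279.39809208425777, 'cy': 208.03899825988034, 'k1': -0.06751264942227753, 'R': array([[ 0.23469165,  0.97206735, -0.00221405],
       [ 0.93725768, -0.2256821 ,  0.26573602],
       [ 0.25781363, -0.06444116, -0.96404329]]), 't': array([-623.74297947,  -35.17204322,  378.24111217])} [ 81.83682338 622.75677933 372.60628569]
[[-0.972  0.236 -0.   ]
 [ 0.236  0.972 -0.001]
 [-0.    -0.001 -1.   ]]
```

```bash
python3 -m pendant '[[[0,0,1,0,0,0,-1],[0,0,1,0,0,0,-1],[0.5,-0.5,1,0,0,-0.5,-1],[0.95,-0.97,0.5,0,0,-1,-1],[0.95,-0.97,0.5,0,0,-1,-1]]]' 60
python3 -m pendant '[[[0.95,-0.97,0,0,0,-1,-1],[0.95,-0.97,0,0,0,-1,-1],[0.95,-0.97,0,0,0,-1,-1],[0.95,-0.97,0,0,0,-1,-1],[0.95,-0.97,0,0,0,-1,-1]]]'
python3 -m pendant '[[[0.95,-0.97,0,0,0,-1,-1],[0.95,-0.97,0,0,0,-1,-1],[0.95,-0.97,0,0,0,-1,-1],[0.95,-0.97,0,0,0,-1,-1],[0.95,-0.97,0,0,0,-1,-1]]]'
python3 -m pendant '[[[0.95,-0.97,0,0,0,-1,-1],[0.95,-0.97,0,0,0,-1,-1],[0.95,-0.97,0,0,0,-1,-1],[0.95,-0.97,0,0,0,-1,-1],[0.95,-0.97,0,0,0,-1,-1]]]'
python3 -m pendant '[[[0.95,-0.97,0,0,0,-1,-1],[0.95,-0.97,0,0,0,-1,-1],[0.95,-0.97,0,0,0,-1,-1],[0,0,0,0,0,-0.5,-1],[0,0,0,0,0,0,-1]]]'
python3 - <<'E'
from h import *
s=ctrl.get_state(); print(s['joints'].round(2))
from scipy.spatial.transform import Rotation as R
print(R.from_rotvec(s['orientation']).as_matrix().round(3))
p,d,m=cap('wrist'); save(p,'w1.png'); np.savez('w1.npz',p=p,d=d,**{k:np.array(v) for k,v in m.items()})
E
```

```text
clock: 0.52
tcp_pos: [194.9, 558.6, 311.8]
orientation: [-0.685, -3.066, -0.001]
wrist_force: [0.8, 0.2, 0.0]
finger_gap: 1.006
grip_force: 0.0
clock: 0.93
tcp_pos: [290.9, 460.3, 311.0]
orientation: [-1.284, -2.867, 0.001]
wrist_force: [-0.2, 0.2, 0.1]
finger_gap: 1.003
grip_force: 0.0
clock: 1.35
tcp_pos: [385.8, 363.4, 311.1]
orientation: [-1.828, -2.555, 0.001]
wrist_force: [1.3, -0.1, 0.5]
finger_gap: 0.994
grip_force: 0.0
clock: 1.77
tcp_pos: [480.8, 266.5, 311.1]
orientation: [-2.299, -2.141, 0.001]
wrist_force: [0.4, -0.4, -0.2]
finger_gap: 1.0
grip_force: 0.0
clock: 2.18
tcp_pos: [538.0, 207.6, 310.9]
orientation: [2.576, 1.797, -0.001]
wrist_force: [-0.4, -0.3, 0.4]
finger_gap: 1.002
grip_force: 0.0
[-0.88  0.32  0.57  1.61 -0.18  1.27 -0.63]
[[ 0.345  0.939 -0.   ]
 [ 0.939 -0.345 -0.001]
 [-0.001  0.    -1.   ]]
```

View pics/w1.png

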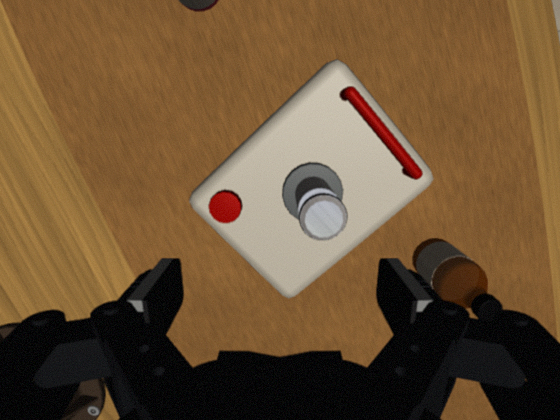

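The adaptor's top is centred at about pixel (323,216) and its collar at (313,192). I'll fit its position from depth.

```bash
cat >> h.py <<'E'
def cloud(p,d,m):
    v,u=np.mgrid[0:420,0:560]; X,z=world(m,d,u.ravel(),v.ravel()); 
    return X.reshape(420,560,3)
def disc(X,mask):
    c=cv2.findContours(mask.astype(np.uint8),cv2.RETR_EXTERNAL,cv2.CHAIN_APPROX_NONE)[0]
    c=max(c,key=cv2.contourArea)[:,0]; Q=X[c[:,1],c[:,0],:2]
    (x,y),r=cv2.minEnclosingCircle(Q.astype(np.float32))
    A=np.c_[2*Q,np.ones(len(Q))]; s=np.linalg.lstsq(A,(Q**2).sum(1),rcond=None)[0]
    return s[:2],np.sqrt(s[2]+s[:2]@s[:2]),(x,y,r),X[mask][:,:2].mean(0),mask.sum()
E
python3 - <<'E'
from h import *
z=np.load('w1.npz'); m={k:z[k] for k in('fov_y','cx','cy','k1','R','t')}
X=cloud(z['p'],z['d'],m); near=(np.hypot(X[...,0]-565,X[...,1]-180)<40)&(z['d']>0)
print(np.percentile(X[near][:,2],[1,50,99]))
top=np.percentile(X[near&(X[...,2]>195)][:,2],90); print('top',top)
print(disc(X,near&(X[...,2]>top-1.5)));print(disc(X,near&(X[...,2]>top-3)))
c=near&(abs(X[...,2]-132)<3); Q=X[c][:,:2]; print(len(Q),disc(X,c))
# bottles positions
E
```

```text
[119.28095942 380.48346951 410.10192548]
top 401.7084497463432
(array([562.72195685, 211.15675075]), np.float64(7.885041041054103), (564.9102783203125, 211.76287841796875, 9.913552284240723), array([568.20737854, 212.79088743]), np.int64(2935))
(array([564.02768529, 211.95044417]), np.float64(7.47500304784112), (564.9102783203125, 211.76287841796875, 9.913552284240723), array([569.28076821, 211.88624188]), np.int64(3726))
1279 (array([567.04793332, 190.26278492]), np.float64(26.420021906869735), (567.1005249023438, 189.25729370117188, 30.98124885559082), array([566.58857763, 200.30726016]), np.int64(1279))
```

```bash
python3 - <<'E'
from h import *
z=np.load('w1.npz'); m={k:z[k] for k in('fov_y','cx','cy','k1','R','t')}
X=cloud(z['p'],z['d'],m); near=(np.hypot(X[...,0]-565,X[...,1]-180)<40)&(z['d']>0)&(X[...,2]<240)
print(np.histogram(X[near][:,2],bins=np.arange(115,230,5)))
top=np.percentile(X[near&(X[...,2]>195)][:,2],80); print('top',top)
for t in (2,4): print(disc(X,near&(abs(X[...,2]-top)<t)))
c=near&(abs(X[...,2]-132)<3); Q=X[c][:,:2]
cs=cv2.findContours(c.astype(np.uint8),0,1)[0]; print(disc(X,c))
# predicted pixel check via Hough on gray
g=cv2.cvtColor(z['p'],cv2.COLOR_RGB2GRAY); print(cv2.HoughCircles(g[170:260,270:370],cv2.HOUGH_GRADIENT,1,20,param1=100,param2=15,minRadius=18,maxRadius=30))
print(X[216,323],X[190,395],X[205,228])
E
```

```text
(array([ 606,  307,   60, 1248,   33,   34,   31,   38,   41,   39,   42,
         45,   48,   50,  195,   39,    0,    1,   18,  360, 1414,    0]), array([115, 120, 125, 130, 135, 140, 145, 150, 155, 160, 165, 170, 175,
       180, 185, 190, 195, 200, 205, 210, 215, 220, 225]))
top 217.7449913583981
(array([566.98136623, 189.88741322]), np.float64(15.502952300719793), (566.7256469726562, 189.83119201660156, 16.88096809387207), array([566.98442687, 190.40493513]), np.int64(1310))
(array([566.86522247, 189.95276205]), np.float64(17.242407468267395), (567.04248046875, 190.0818328857422, 18.29806900024414), array([566.84891523, 190.92559486]), np.int64(1600))
(array([567.04793332, 190.26278492]), np.float64(26.420021906869735), (567.1005249023438, 189.25729370117188, 30.98124885559082), array([566.58857763, 200.30726016]), np.int64(1279))
[[[51.5 46.5 23.8]
  [40.5 22.5 29.4]]]
[567.23271869 192.18157358 217.61786129] [649.49393031 160.99745996 121.13886162] [483.59952159 208.49568758 134.65333153]
```

```bash
python3 -m pendant '[[[0.75,-0.45,0,0,0,-0.6,-1],[0.7,-0.45,0,0,0,-0.6,-1],[0,0,0,0,0,-0.6,-1],[0,0,0,0,0,0,-1],[0,0,0,0,0,0,-1]]]'
cat > look.py <<'E'
from h import *
import sys
from scipy.spatial.transform import Rotation as R
cx,cy,lo,hi=map(float,sys.argv[1:5])
s=ctrl.get_state(); p,d,m=cap('wrist'); save(p,sys.argv[5]); X=cloud(p,d,m)
np.savez(sys.argv[5]+'.npz',p=p,d=d,X=X)
near=(np.hypot(X[...,0]-cx,X[...,1]-cy)<40)&(d>0)&(X[...,2]<hi)&(X[...,2]>lo)
top=np.median(X[near][:,2]); print('tcp',s['tcp_pos'].round(1),'top',top.round(1))
for t in (2,4):
    a=disc(X,near&(abs(X[...,2]-top)<t)); print([np.round(q,1) for q in a])
M=R.from_rotvec(s['orientation']).as_matrix(); print('yaw of tool y',np.degrees(np.arctan2(M[1,1],M[0,1])).round(1),M[:,2].round(3))
E
python3 look.py 567 190 205 225 w2.png
```

```text
clock: 2.65
tcp_pos: [566.1, 191.8, 311.1]
orientation: [-2.693, -1.617, 0.001]
wrist_force: [0.3, -0.5, 0.2]
finger_gap: 0.999
grip_force: 0.0
tcp [566.1 191.8 311.1] top 216.9
[array([567. , 189.5]), np.float64(16.3), array([567.2, 189.5,  17.6]), array([567.2, 190.1]), np.int64(1467)]
[array([566.9, 189.5]), np.float64(17.9), array([567. , 189.4,  18.6]), array([567.3, 190.5]), np.int64(1750)]
yaw of tool y -28.0 [-0.001 -0.    -1.   ]
```

```bash
python3 -m pendant '[[[0,-0.6,0,0,0,0,-1],[0,-1,0,0,0,0,-1],[0,-1,0,0,0,0,-1],[0,-1,0,0,0,0,-1],[0,-1,0,0,0,0,-1]]]'
python3 -m pendant '[[[0,-1,0,0,0,0,-1],[0,-1,0,0,0,0,-1],[0,-1,0,0,0,0,-1],[0,-1,0,0,0,0,-1],[0,-1,0,0,0,0,-1]]]'
python3 -m pendant '[[[0,-1,-0.5,0,0,0,-1],[0,-1,-0.5,0,0,0,-1],[0,-1,-0.5,0,0,0,-1],[-0.2,-1,-0.5,0,0,0,-1],[-0.2,-1,-0.5,0,0,0,-1]]]'
python3 -m pendant '[[[-0.2,-1,-1,0,0,0,-1],[0,-1,-1,0,0,0,-1],[0,-1,-1,0,0,0,-1],[0,-1,-1,0,0,0,-1],[0,-0.6,-0.5,0,0,0,-1]]]'
python3 -m pendant '[[[0,0,0,0,0,0,-1],[0,0,0,0,0,0,-1]]]'
python3 look.py 550 -212 62 85 w3.png
```

```text
clock: 3.12
tcp_pos: [565.8, 97.9, 311.5]
orientation: [-2.694, -1.617, -0.0]
wrist_force: [0.2, -0.6, -0.7]
finger_gap: 1.001
grip_force: 0.0
clock: 3.53
tcp_pos: [565.7, -2.2, 311.5]
orientation: [-2.694, -1.616, -0.0]
wrist_force: [0.2, -0.5, 0.8]
finger_gap: 1.002
grip_force: 0.0
clock: 3.95
tcp_pos: [557.6, -102.0, 261.0]
orientation: [2.694, 1.617, 0.0]
wrist_force: [0.5, 0.0, -0.1]
finger_gap: 1.002
grip_force: 0.0
clock: 4.37
tcp_pos: [552.3, -195.0, 169.4]
orientation: [-2.695, -1.613, 0.003]
wrist_force: [-0.3, 0.3, 0.1]
finger_gap: 1.0
grip_force: 0.0
clock: 4.53
tcp_pos: [553.4, -193.4, 171.2]
orientation: [-2.695, -1.613, 0.001]
wrist_force: [0.7, 0.3, 0.6]
finger_gap: 1.0
grip_force: 0.0
tcp [ 553.4 -193.4  171.2] top 71.3
[array([ 551.5, -213.1]), np.float64(13.2), array([ 551.6, -213.4,   14. ]), array([ 551.7, -212.8]), np.int64(904)]
[array([ 551.6, -213. ]), np.float64(13.3), array([ 551.5, -213.3,   14. ]), array([ 551.8, -212.5]), np.int64(936)]
yaw of tool y -28.2 [-0.001  0.    -1.   ]
```

View pics/w3.png

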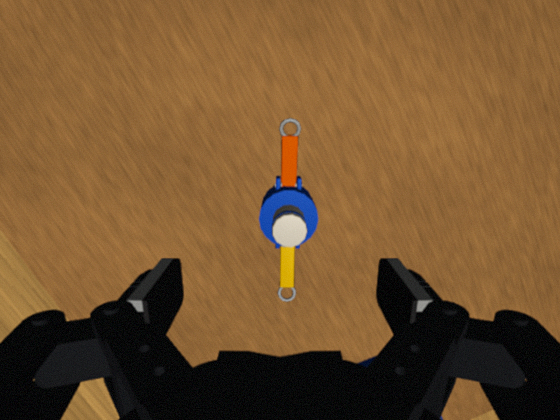

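The stub's top is at (290,230), with both arms vertical in the image, so the yaw is already right. I'll centre, descend and grip.

```bash
python3 -m pendant '[[[-0.1,-1,-0.5,0,0,0,-1],[0,0,-1,0,0,0,-1],[0,0,-1,0,0,0,-1],[0,0,-1,0,0,0,-1],[0,0,-1,0,0,0,-1]]]'
python3 -m pendant '[[[0,0,-1,0,0,0,-1],[0,0,-0.75,0,0,0,-1],[0,0,0,0,0,0,-1],[0,0,0,0,0,0,-1]]]'
```

```text
clock: 5.0
tcp_pos: [553.4, -211.2, 81.7]
orientation: [2.692, 1.618, 0.003]
wrist_force: [0.2, -0.2, -0.2]
finger_gap: 1.0
grip_force: 0.0
clock: 5.33
tcp_pos: [552.7, -211.5, 46.9]
orientation: [-2.693, -1.617, -0.001]
wrist_force: [-0.1, -0.2, -0.2]
finger_gap: 1.001
grip_force: 0.0
```

```bash
python3 -m pendant '[[[-0.05,-0.08,0,0,0,0,-1],[0,0,0,0,0,0,0],[0,0,0,0,0,0,1],[0,0,0,0,0,0,1],[0,0,0,0,0,0,1]]]' 80
python3 -m pendant '[[[0,0,0,0,0,0,1],[0,0,0,0,0,0,1],[0,0,0,0,0,0,1],[0,0,0,0,0,0,1],[0,0,0,0,0,0,1]]]'
python3 -m pendant '[[[0,0,0.3,0,0,0,1],[0,0,1,0,0,0,1],[0,0,1,0,0,0,1],[0,0,1,0,0,0,1],[0,0,0,0,0,0,1]]]'
```

```text
clock: 5.75
tcp_pos: [551.6, -214.2, 46.9]
orientation: [2.694, 1.615, 0.001]
wrist_force: [-0.2, 0.8, -1.0]
finger_gap: 0.453
grip_force: 0.0
clock: 6.17
tcp_pos: [551.3, -214.2, 46.9]
orientation: [-2.695, -1.615, -0.001]
wrist_force: [-0.2, 1.9, 6.9]
finger_gap: 0.303
grip_force: 78.3
clock: 6.58
tcp_pos: [552.9, -215.3, 115.8]
orientation: [2.692, 1.612, 0.005]
wrist_force: [-0.2, -1.1, -3.8]
finger_gap: 0.302
grip_force: 79.3
```

```bash
python3 -m pendant '[[[0,0,1,0,0,0,1],[0,0.5,1,0,0,0,1],[0,1,1,0,0,0,1],[0,1,1,0,0,0,1],[0,1,1,0,0,0,1]]]'
python3 -m pendant '[[[0,1,1,0,0,0,1],[0,1,1,0,0,0,1],[0,1,1,0,0,0,1],[0.2,1,1,0,0,0,1],[0.2,1,0.3,0,0,0,1]]]'
python3 -m pendant '[[[0.2,1,0,0,0,0,1],[0.1,1,0,0,0,0,1],[0,1,0,0,0,0,1],[0,1,0,0,0,0,1],[0,1,0,0,0,0,1]]]'
python3 -m pendant '[[[0,1,0,0,0,0,1],[0,1,0,0,0,0,1],[0,1,0,0,0,0,1],[0,1,0,0,0,0,1],[0,0.5,0,0,0,0,1]]]'
python3 -m pendant '[[[0,0.5,0,0,0,0,1],[0,0,0,0,0,0,1],[0,0,0,0,0,0,1]]]'
```

```text
clock: 7.0
tcp_pos: [550.5, -143.4, 212.2]
orientation: [-2.695, -1.613, 0.002]
wrist_force: [0.7, 0.1, -3.4]
finger_gap: 0.301
grip_force: 79.2
clock: 7.42
tcp_pos: [559.9, -43.4, 300.5]
orientation: [2.694, 1.614, 0.004]
wrist_force: [0.8, -0.7, -2.4]
finger_gap: 0.301
grip_force: 79.3
clock: 7.83
tcp_pos: [564.6, 56.9, 297.3]
orientation: [-2.694, -1.615, 0.002]
wrist_force: [-0.8, 0.1, -3.8]
finger_gap: 0.301
grip_force: 79.3
clock: 8.25
tcp_pos: [564.5, 149.1, 297.1]
orientation: [-2.691, -1.618, 0.002]
wrist_force: [0.0, 0.2, -3.0]
finger_gap: 0.304
grip_force: 79.3
clock: 8.5
tcp_pos: [565.2, 155.2, 298.0]
orientation: [2.694, 1.614, -0.001]
wrist_force: [0.0, -1.1, -3.2]
finger_gap: 0.301
grip_force: 79.3
```

Now the rest: about (+1.6, +33) and down with a margin, settling before checking.

```bash
python3 -m pendant '[[[0.08,0.8,0,0,0,0,1],[0,0.85,0,0,0,0,1],[0,0,-0.5,0,0,0,1],[0,0,-0.5,0,0,0,1],[0,0,0,0,0,0,1]]]'
python3 -m pendant '[[[0,0,0,0,0,0,1],[0,0,0,0,0,0,1],[0,0,0,0,0,0,1]]]'
python3 - <<'E'
from h import *
print(ctrl.get_state()['tcp_pos'])
p,d,m=cap('wrist'); save(p,'w4.png')
p,d,m=cap('scene'); save(cv2.resize(p[90:190,180:300],None,fx=5,fy=5),'s4.png')
E
```

```text
clock: 8.92
tcp_pos: [565.9, 187.1, 276.0]
orientation: [2.696, 1.613, -0.006]
wrist_force: [-1.9, -0.8, -3.4]
finger_gap: 0.304
grip_force: 79.3
clock: 9.17
tcp_pos: [567.2, 188.0, 278.8]
orientation: [2.696, 1.613, 0.001]
wrist_force: [0.6, -1.4, -2.9]
finger_gap: 0.303
grip_force: 79.3
[567.2343231  187.97410442 278.82236567]
```

View pics/w4.png

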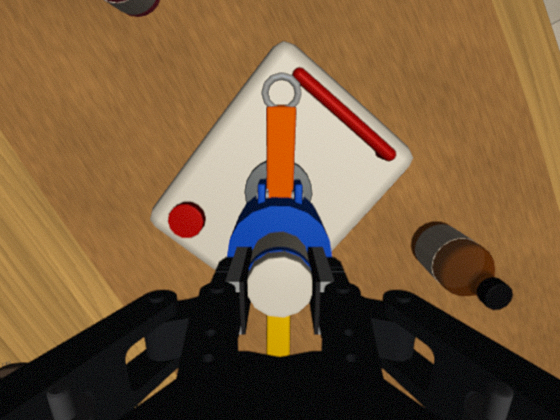

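View pics/s4.png

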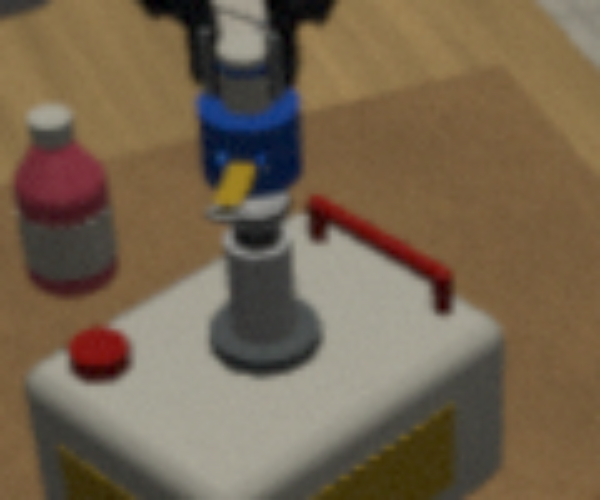

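The coupling hangs upright over the adaptor (collar at column ~278, stub at ~280). Now I'll descend slowly while feeling the force.

```bash
python3 -m pendant '[[[0,0.02,-0.3,0,0,0,1],[0,0,-0.2,0,0,0,1],[0,0,-0.1,0,0,0,1],[0,0,0,0,0,0,1]]]'
python3 -m pendant '[[[0,0,-0.1,0,0,0,1],[0,0,0,0,0,0,1]]]'
python3 -m pendant '[[[0,0,-0.1,0,0,0,1],[0,0,0,0,0,0,1]]]'
python3 -m pendant '[[[0,0,-0.1,0,0,0,1],[0,0,0,0,0,0,1]]]'
```

```text
clock: 9.6
tcp_pos: [566.4, 189.2, 265.5]
orientation: [-2.695, -1.615, 0.002]
wrist_force: [-0.6, 0.7, -2.3]
finger_gap: 0.3
grip_force: 79.3
clock: 9.77
tcp_pos: [566.8, 189.2, 264.0]
orientation: [2.695, 1.615, -0.001]
wrist_force: [-0.4, -0.2, -3.3]
finger_gap: 0.301
grip_force: 79.3
clock: 9.93
tcp_pos: [566.8, 189.2, 262.1]
orientation: [2.695, 1.615, -0.0]
wrist_force: [-1.1, 0.2, -2.8]
finger_gap: 0.298
grip_force: 79.2
clock: 10.1
tcp_pos: [566.9, 189.0, 260.2]
orientation: [2.695, 1.615, -0.0]
wrist_force: [-0.1, -0.6, -2.0]
finger_gap: 0.304
grip_force: 79.4
```

```bash
for i in 1; do
python3 -m pendant '[[[0,0,-0.1,0,0,0,1],[0,0,-0.1,0,0,0,1],[0,0,0,0,0,0,1]]]'
python3 -m pendant '[[[0,0,-0.1,0,0,0,1],[0,0,-0.1,0,0,0,1],[0,0,0,0,0,0,1]]]'
python3 -m pendant '[[[0,0,-0.1,0,0,0,1],[0,0,-0.1,0,0,0,1],[0,0,0,0,0,0,1]]]'
done
```

```text
clock: 10.35
tcp_pos: [567.0, 189.0, 256.6]
orientation: [2.695, 1.614, 0.001]
wrist_force: [0.0, -0.7, -2.9]
finger_gap: 0.3
grip_force: 79.2
clock: 10.6
tcp_pos: [567.0, 189.0, 252.4]
orientation: [2.695, 1.614, 0.001]
wrist_force: [1.0, -1.3, -1.0]
finger_gap: 0.3
grip_force: 79.5
clock: 10.85
tcp_pos: [566.9, 189.0, 248.3]
orientation: [2.695, 1.614, 0.0]
wrist_force: [0.5, -1.6, -2.8]
finger_gap: 0.299
grip_force: 79.3
```

```bash
python3 -m pendant '[[[0,0,-0.1,0,0,0,1],[0,0,-0.1,0,0,0,1],[0,0,0,0,0,0,1]]]'
python3 -m pendant '[[[0,0,-0.1,0,0,0,1],[0,0,-0.1,0,0,0,1],[0,0,0,0,0,0,1]]]'
python3 -m pendant '[[[0,0,-0.1,0,0,0,1],[0,0,-0.1,0,0,0,1],[0,0,0,0,0,0,1]]]'
```

```text
clock: 11.1
tcp_pos: [566.9, 189.0, 244.2]
orientation: [2.695, 1.614, 0.0]
wrist_force: [0.7, -0.4, -1.3]
finger_gap: 0.301
grip_force: 79.7
clock: 11.35
tcp_pos: [566.9, 189.0, 240.1]
orientation: [2.695, 1.614, -0.0]
wrist_force: [1.4, -0.8, -2.3]
finger_gap: 0.301
grip_force: 79.5
clock: 11.6
tcp_pos: [566.9, 189.1, 236.0]
orientation: [2.695, 1.615, -0.0]
wrist_force: [1.5, -1.1, -2.1]
finger_gap: 0.303
grip_force: 79.3
```

```bash
python3 -m pendant '[[[0,0,-0.05,0,0,0,1],[0,0,-0.05,0,0,0,1],[0,0,0,0,0,0,1]]]'
python3 -m pendant '[[[0,0,-0.05,0,0,0,1],[0,0,0,0,0,0,1]]]'
python3 -m pendant '[[[0,0,-0.05,0,0,0,1],[0,0,0,0,0,0,1]]]'
```

```text
clock: 11.85
tcp_pos: [566.9, 189.2, 234.3]
orientation: [2.695, 1.615, 0.0]
wrist_force: [0.0, -1.6, 1.3]
finger_gap: 0.305
grip_force: 80.1
clock: 12.02
tcp_pos: [566.9, 189.1, 233.3]
orientation: [2.695, 1.615, -0.0]
wrist_force: [-1.1, -2.2, 1.7]
finger_gap: 0.307
grip_force: 80.1
clock: 12.18
tcp_pos: [566.9, 189.1, 232.4]
orientation: [2.695, 1.615, 0.0]
wrist_force: [-0.6, -1.8, 2.4]
finger_gap: 0.302
grip_force: 80.2
```

```bash
python3 -m pendant '[[[0,0,-0.05,0,0,0,1],[0,0,0,0,0,0,1]]]'
python3 -m pendant '[[[0,0,-0.04,0,0,0,1],[0,0,0,0,0,0,1]]]'
python3 -m pendant '[[[0,0,-0.03,0,0,0,1],[0,0,0,0,0,0,1]]]'
```

```text
clock: 12.35
tcp_pos: [566.9, 189.2, 231.3]
orientation: [2.695, 1.615, 0.0]
wrist_force: [0.3, -2.8, 2.2]
finger_gap: 0.301
grip_force: 80.1
clock: 12.52
tcp_pos: [566.9, 189.1, 230.5]
orientation: [2.695, 1.615, 0.0]
wrist_force: [-0.7, -1.3, 3.1]
finger_gap: 0.302
grip_force: 80.1
clock: 12.68
tcp_pos: [567.0, 189.1, 230.3]
orientation: [-2.695, -1.615, -0.001]
wrist_force: [-1.1, -2.5, 7.5]
finger_gap: 0.3
grip_force: 80.4
```

Contact starts here; continuing in half-millimetre steps.

```bash
python3 -m pendant '[[[0,0,-0.025,0,0,0,1],[0,0,0,0,0,0,1]]]'
python3 -m pendant '[[[0,0,-0.025,0,0,0,1],[0,0,0,0,0,0,1]]]'
```

```text
clock: 12.85
tcp_pos: [567.1, 189.2, 230.3]
orientation: [-2.695, -1.615, -0.001]
wrist_force: [-4.2, -3.5, 11.3]
finger_gap: 0.299
grip_force: 80.8
clock: 13.02
tcp_pos: [567.1, 189.2, 230.0]
orientation: [-2.695, -1.615, -0.002]
wrist_force: [-4.3, -2.7, 12.5]
finger_gap: 0.3
grip_force: 81.1
```

```bash
python3 -m pendant '[[[0,0,-0.035,0,0,0,1],[0,0,0,0,0,0,1]]]'
python3 -m pendant '[[[0,0,-0.035,0,0,0,1],[0,0,0,0,0,0,1]]]'
```

```text
clock: 13.18
tcp_pos: [567.2, 189.2, 229.8]
orientation: [-2.695, -1.614, -0.003]
wrist_force: [-5.7, -2.9, 18.2]
finger_gap: 0.298
grip_force: 81.8
clock: 13.35
tcp_pos: [567.3, 189.3, 229.6]
orientation: [-2.694, -1.614, -0.003]
wrist_force: [-7.0, -3.9, 21.2]
finger_gap: 0.303
grip_force: 82.0
```

Pressing at about 21 N. I'll hold, ease off and release.

```bash
python3 -m pendant '[[[0,0,0,0,0,0,1],[0,0,0,0,0,0,1],[0,0,0,0,0,0,1]]]'
python3 -m pendant '[[[0,0,0.05,0,0,0,1],[0,0,0.025,0,0,0,1],[0,0,0,0,0,0,0.1],[0,0,0,0,0,0,-0.2],[0,0,0,0,0,0,-0.5]]]'
python3 -m pendant '[[[0,0,0,0,0,0,-1],[0,0,0,0,0,0,-1],[0,0,0,0,0,0,-1],[0,0,0,0,0,0,-1],[0,0,0.5,0,0,0,-1]]]'
python3 -m pendant '[[[0,0,1,0,0,0,-1],[0,0,1,0,0,0,-1],[0,0,1,0,0,0,-1],[0,0,1,0,0,0,-1],[0,0,0,0,0,0,-1]]]'
python3 -m pendant '[[[0,0,0,0,0,0,-1],[0,0,0,0,0,0,-1]]]'
python3 look.py 567 189 245 268 w5.png
```

```text
clock: 13.6
tcp_pos: [567.3, 189.2, 229.5]
orientation: [-2.694, -1.614, -0.003]
wrist_force: [-7.4, -3.3, 21.6]
finger_gap: 0.3
grip_force: 82.0
clock: 14.02
tcp_pos: [566.7, 189.7, 228.6]
orientation: [-2.694, -1.615, 0.0]
wrist_force: [-0.3, 0.4, -0.4]
finger_gap: 0.714
grip_force: 0.0
clock: 14.43
tcp_pos: [565.8, 189.1, 237.7]
orientation: [-2.694, -1.615, 0.005]
wrist_force: [-0.5, 0.6, 0.5]
finger_gap: 1.002
grip_force: 0.0
clock: 14.85
tcp_pos: [568.7, 189.2, 323.9]
orientation: [2.694, 1.614, 0.01]
wrist_force: [0.4, -0.3, -0.5]
finger_gap: 1.002
grip_force: 0.0
clock: 15.02
tcp_pos: [566.7, 189.2, 319.0]
orientation: [-2.695, -1.615, 0.0]
wrist_force: [-0.4, -0.1, -0.1]
finger_gap: 1.001
grip_force: 0.0
tcp [566.7 189.2 319. ] top 255.3
[array([566.7, 189.8]), np.float64(13.3), array([566.6, 189.7,  13.8]), array([566.9, 190.1]), np.int64(1271)]
[array([566.7, 189.8]), np.float64(13.3), array([566.7, 189.6,  13.9]), array([567. , 190.3]), np.int64(1306)]
yaw of tool y -28.1 [-0.  0. -1.]
```

View pics/w5.png

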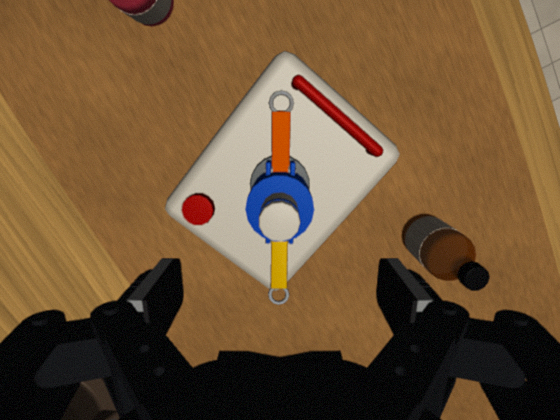

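The coupling is seated and upright, with its stub at (279,221) and both arms still up (orange at rows 110–170, yellow at 240–290). Next I'll shut the fingers, tilt the tool outward by about 0.48 rad and go above the orange pad.

```bash
cat > rz.py <<'E'
import sys
from h import *
from scipy.spatial.transform import Rotation as R
s=ctrl.get_state(); O=np.array([566.9,189.6,182.8]); ey=np.array([.471,.882,0]); ex=np.array([.882,-.471,0])
q=s['tcp_pos']-O; M=R.from_rotvec(s['orientation']).as_matrix()
print('r %.1f side %.1f z %.1f'%(q@ey,q@ex,q[2]),'toolz in (y,x,z)',(M[:,2]@ey).round(2),(M[:,2]@ex).round(2),'F(r,x,z)',(s['wrist_force']@ey).round(1),(s['wrist_force']@ex).round(1),s['wrist_force'][2].round(1),'t',round(s['clock'],2))
E
python3 -m pendant '[[[0.22,0.4,0,-0.88,0.47,0,0],[0.22,0.4,0,-0.88,0.47,0,1],[0.22,0.4,0,-0.88,0.47,0,1],[0.22,0.4,0,-0.88,0.47,0,1],[0.22,0.4,0,-0.88,0.47,0,1]]]' 40
python3 -m pendant '[[[0.22,0.4,0,-0.88,0.47,0,1],[0,0,0,0,0,0,1],[0,0,0,0,0,0,1],[0,0,0,0,0,0,1],[0,0,0,0,0,0,1]]]'
python3 rz.py
python3 -m pendant '[[[0,0,-1,0,0,0,1],[0,0,-1,0,0,0,1],[0,0,-1,0,0,0,1],[0,0,-0.6,0,0,0,1],[0,0,0,0,0,0,1]]]'
python3 -m pendant '[[[0,0,0,0,0,0,1]]]'
python3 rz.py
```

```text
clock: 15.48
tcp_pos: [588.7, 229.9, 318.5]
orientation: [2.48, 1.486, -0.507]
wrist_force: [1.6, 0.2, 0.6]
finger_gap: 0.299
grip_force: 0.0
clock: 15.9
tcp_pos: [593.3, 235.8, 319.9]
orientation: [2.434, 1.455, -0.592]
wrist_force: [-0.4, -0.2, 0.9]
finger_gap: 0.001
grip_force: 0.0
r 53.2 side 1.5 z 137.1 toolz in (y,x,z) -0.46 -0.0 F(r,x,z) -0.4 -0.2 0.9 t 15.9
clock: 16.32
tcp_pos: [592.1, 236.4, 245.6]
orientation: [2.433, 1.457, -0.597]
wrist_force: [-0.8, -0.3, -0.2]
finger_gap: -0.002
grip_force: 0.0
clock: 16.4
tcp_pos: [593.1, 236.6, 247.9]
orientation: [2.433, 1.457, -0.593]
wrist_force: [-0.7, -0.3, 0.7]
finger_gap: -0.001
grip_force: 0.0
r 53.8 side 1.0 z 65.1 toolz in (y,x,z) -0.46 -0.0 F(r,x,z) -0.6 -0.5 0.7 t 16.4
```

```bash
python3 -m pendant '[[[0.02,0.04,-0.5,0,0,0,1],[0.02,0.04,-0.5,0,0,0,1],[0.03,0.05,-0.24,0,0,0,1],[0.03,0.05,-0.24,0,0,0,1],[0,0,0,0,0,0,1]]]'
python3 rz.py
python3 -m pendant '[[[0.03,0.05,-0.24,0,0,0,1],[0.03,0.05,-0.24,0,0,0,1],[0,0,0,0,0,0,1]]]'
python3 rz.py
python3 -m pendant '[[[0.01,0.02,-0.3,0,0,0,1],[0.01,0.02,-0.3,0,0,0,1],[0,0,0,0,0,0,1]]]'
python3 rz.py
```

```text
clock: 16.82
tcp_pos: [595.0, 240.9, 216.4]
orientation: [2.432, 1.458, -0.595]
wrist_force: [0.6, -0.1, 1.6]
finger_gap: -0.001
grip_force: 0.6
r 58.5 side 0.6 z 33.6 toolz in (y,x,z) -0.46 -0.0 F(r,x,z) 0.2 0.6 1.6 t 16.82
clock: 17.07
tcp_pos: [596.3, 242.8, 206.9]
orientation: [2.432, 1.457, -0.595]
wrist_force: [0.0, -0.4, 2.6]
finger_gap: 0.001
grip_force: 0.7
r 60.8 side 0.9 z 24.1 toolz in (y,x,z) -0.46 -0.0 F(r,x,z) -0.4 0.2 2.6 t 17.07
clock: 17.32
tcp_pos: [596.7, 243.6, 194.5]
orientation: [2.432, 1.458, -0.595]
wrist_force: [0.8, -0.5, 0.3]
finger_gap: 0.0
grip_force: 0.6
r 61.7 side 0.8 z 11.7 toolz in (y,x,z) -0.46 -0.0 F(r,x,z) -0.1 0.9 0.3 t 17.32
```

```bash
python3 -m pendant '[[[0,0,-0.25,0,0,0,1],[0,0,-0.25,0,0,0,1],[0,0,0,0,0,0,1]]]'
python3 rz.py
python3 -m pendant '[[[-0.04,-0.08,-0.2,0,0,0,1],[-0.04,-0.08,-0.2,0,0,0,1],[-0.04,-0.08,-0.15,0,0,0,1],[0,0,0,0,0,0,1]]]'
python3 rz.py
python3 -m pendant '[[[-0.08,-0.15,-0.15,0,0,0,1],[-0.08,-0.15,-0.15,0,0,0,1],[0,0,0,0,0,0,1]]]'
python3 rz.py
python3 -m pendant '[[[-0.08,-0.15,-0.1,0,0,0,1],[0,0,0,0,0,0,1]]]'
python3 rz.py
```

```text
clock: 17.57
tcp_pos: [596.7, 243.6, 184.7]
orientation: [2.432, 1.458, -0.594]
wrist_force: [0.7, 1.0, 1.3]
finger_gap: -0.0
grip_force: 0.8
r 61.7 side 0.8 z 1.9 toolz in (y,x,z) -0.46 -0.0 F(r,x,z) 1.2 0.1 1.3 t 17.57
clock: 17.9
tcp_pos: [594.1, 238.5, 174.2]
orientation: [2.432, 1.457, -0.595]
wrist_force: [0.5, 0.5, 0.9]
finger_gap: -0.0
grip_force: 0.6
r 55.9 side 1.0 z -8.6 toolz in (y,x,z) -0.46 -0.0 F(r,x,z) 0.7 0.2 0.9 t 17.9
clock: 18.15
tcp_pos: [590.8, 232.3, 168.3]
orientation: [2.433, 1.457, -0.594]
wrist_force: [0.9, 1.1, 1.5]
finger_gap: 0.0
grip_force: 0.7
r 49.0 side 1.0 z -14.5 toolz in (y,x,z) -0.46 -0.0 F(r,x,z) 1.4 0.3 1.5 t 18.15
clock: 18.32
tcp_pos: [589.4, 229.6, 166.6]
orientation: [2.433, 1.458, -0.594]
wrist_force: [0.5, 1.9, 1.5]
finger_gap: 0.001
grip_force: 0.9
r 45.9 side 1.0 z -16.2 toolz in (y,x,z) -0.46 -0.0 F(r,x,z) 1.9 -0.5 1.5 t 18.32
```

Nearly at the stop; pushing inward until the force climbs.

```bash
python3 -m pendant '[[[-0.05,-0.09,0,0,0,0,1],[0,0,0,0,0,0,1]]]'
python3 rz.py
python3 -m pendant '[[[-0.05,-0.09,0,0,0,0,1],[0,0,0,0,0,0,1]]]'
python3 rz.py
python3 -m pendant '[[[-0.05,-0.09,0,0,0,0,1],[0,0,0,0,0,0,1]]]'
python3 rz.py
```

```text
clock: 18.48
tcp_pos: [588.6, 228.4, 166.5]
orientation: [2.433, 1.458, -0.593]
wrist_force: [1.7, 2.8, -1.1]
finger_gap: -0.001
grip_force: 1.5
r 44.5 side 0.9 z -16.3 toolz in (y,x,z) -0.46 -0.0 F(r,x,z) 3.3 0.2 -1.1 t 18.48
clock: 18.65
tcp_pos: [587.9, 227.4, 166.4]
orientation: [2.433, 1.46, -0.591]
wrist_force: [2.5, 4.3, -2.6]
finger_gap: -0.004
grip_force: 2.6
r 43.2 side 0.7 z -16.4 toolz in (y,x,z) -0.46 0.0 F(r,x,z) 5.0 0.2 -2.6 t 18.65
clock: 18.82
tcp_pos: [587.7, 227.1, 166.3]
orientation: [2.433, 1.463, -0.586]
wrist_force: [6.1, 10.2, -2.7]
finger_gap: 0.004
grip_force: 5.0
r 42.9 side 0.7 z -16.5 toolz in (y,x,z) -0.46 0.0 F(r,x,z) 11.9 0.6 -2.7 t 18.82
```

```bash
python3 -m pendant '[[[-0.02,-0.04,0,0,0,0,1],[0,0,0,0,0,0,1],[0,0,0,0,0,0,1]]]'
python3 rz.py
python3 -m pendant '[[[0.3,0.55,0,0,0,0,1],[0.45,0.85,0,0,0,0,1],[0.1,0.2,1,0,0,0,1],[0,0,1,0,0,0,1],[0,0,1,0,0,0,1]]]'
python3 -m pendant '[[[0,0,1,0,0,0,1],[0,0,1,0,0,0,1],[0,0,1,0,0,0,1],[0,0,1,0,0,0,1],[0,0,0.5,0,0,0,1]]]'
python3 -m pendant '[[[-0.26,-0.49,0,0.88,-0.47,0,1],[-0.26,-0.49,0,0.88,-0.47,0,1],[-0.26,-0.49,0,0.88,-0.47,0,1],[-0.26,-0.49,0,0.88,-0.47,0,1],[-0.26,-0.49,0,0.88,-0.47,0,1]]]'
python3 -m pendant '[[[-0.26,-0.49,0,0.88,-0.47,0,1],[-0.26,-0.49,0,0.88,-0.47,0,1],[-0.26,-0.49,0,0.88,-0.47,0,1],[-0.26,-0.49,0,0.88,-0.47,0,1],[-0.26,-0.49,0,0.88,-0.47,0,1]]]'
python3 -m pendant '[[[-0.26,-0.49,0,0.88,-0.47,0,1],[0,0,0,0.88,-0.47,0,1],[0,0,0,0,0,0,1],[0,0,0,0,0,0,1]]]'
python3 rz.py
python3 - <<'E'
from h import *
print(ctrl.get_state()['joints'].round(2))
p,d,m=cap('wrist'); save(p,'w6.png')
E
```

```text
clock: 19.07
tcp_pos: [587.6, 227.1, 166.3]
orientation: [2.433, 1.464, -0.585]
wrist_force: [7.0, 11.8, -2.2]
finger_gap: 0.004
grip_force: 6.2
r 42.8 side 0.6 z -16.5 toolz in (y,x,z) -0.46 0.0 F(r,x,z) 13.7 0.7 -2.2 t 19.07
clock: 19.48
tcp_pos: [602.9, 255.1, 227.0]
orientation: [2.431, 1.457, -0.597]
wrist_force: [0.0, -1.1, 1.0]
finger_gap: 0.002
grip_force: 0.0
clock: 19.9
tcp_pos: [603.5, 254.7, 319.3]
orientation: [2.433, 1.455, -0.592]
wrist_force: [0.3, 0.3, 0.7]
finger_gap: -0.001
grip_force: 0.0
clock: 20.32
tcp_pos: [576.7, 205.7, 316.5]
orientation: [2.66, 1.593, -0.102]
wrist_force: [0.4, -0.0, 0.9]
finger_gap: -0.002
grip_force: 0.0
clock: 20.73
tcp_pos: [550.5, 156.5, 316.8]
orientation: [-2.53, -1.514, -0.412]
wrist_force: [-0.4, -0.5, -0.0]
finger_gap: -0.002
grip_force: 0.0
clock: 21.07
tcp_pos: [545.3, 146.5, 316.3]
orientation: [-2.435, -1.454, -0.59]
wrist_force: [-0.0, 0.6, 0.8]
finger_gap: 0.001
grip_force: 0.0
r -48.2 side 1.3 z 133.5 toolz in (y,x,z) 0.46 -0.0 F(r,x,z) 0.5 -0.3 0.8 t 21.07
[-0.61  0.13  0.57  1.91 -0.6   0.95 -0.23]
```

View pics/w6.png

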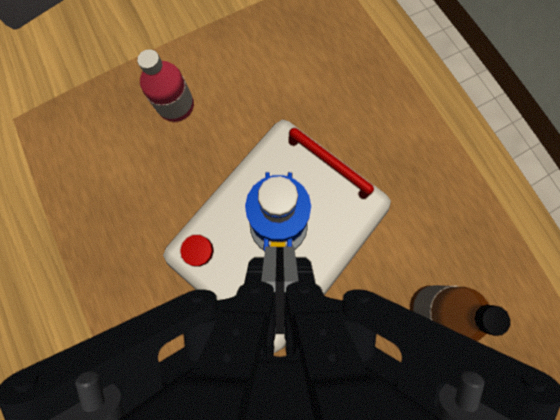

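The orange arm no longer sticks out beyond the cup at (278,205), so it is down. The yellow arm gets the same move, mirrored.

```bash
python3 -m pendant '[[[-0.13,-0.25,-0.8,0,0,0,1],[0,0,-1,0,0,0,1],[0,0,-1,0,0,0,1],[0,0,-0.6,0,0,0,1],[0,0,0,0,0,0,1]]]'
python3 rz.py
python3 -m pendant '[[[-0.02,-0.04,-0.5,0,0,0,1],[-0.02,-0.04,-0.5,0,0,0,1],[-0.03,-0.05,-0.24,0,0,0,1],[-0.03,-0.05,-0.24,0,0,0,1],[0,0,0,0,0,0,1]]]'
python3 rz.py
python3 -m pendant '[[[-0.03,-0.05,-0.24,0,0,0,1],[-0.03,-0.05,-0.24,0,0,0,1],[0,0,0,0,0,0,1]]]'
python3 rz.py
```

```text
clock: 21.53
tcp_pos: [542.2, 144.5, 245.8]
orientation: [-2.431, -1.461, -0.584]
wrist_force: [0.2, -0.4, -0.5]
finger_gap: -0.003
grip_force: 0.0
r -51.4 side -0.6 z 63.0 toolz in (y,x,z) 0.46 -0.0 F(r,x,z) -0.3 0.4 -0.5 t 21.53
clock: 21.95
tcp_pos: [541.3, 139.6, 218.8]
orientation: [-2.432, -1.459, -0.592]
wrist_force: [-0.9, -0.7, -0.7]
finger_gap: 0.003
grip_force: 0.0
r -56.1 side 1.0 z 36.0 toolz in (y,x,z) 0.46 -0.0 F(r,x,z) -1.0 -0.5 -0.7 t 21.95
clock: 22.2
tcp_pos: [540.4, 137.3, 209.5]
orientation: [-2.432, -1.458, -0.594]
wrist_force: [0.8, 0.9, 1.8]
finger_gap: -0.003
grip_force: 0.8
r -58.6 side 1.3 z 26.7 toolz in (y,x,z) 0.46 0.0 F(r,x,z) 1.2 0.3 1.8 t 22.2
```

```bash
python3 -m pendant '[[[-0.03,-0.06,-0.4,0,0,0,1],[-0.04,-0.07,-0.4,0,0,0,1],[0,0,0,0,0,0,1]]]'
python3 rz.py
python3 -m pendant '[[[0,0,-0.25,0,0,0,1],[0,0,-0.2,0,0,0,1],[0,0,0,0,0,0,1]]]'
python3 rz.py
python3 -m pendant '[[[0.04,0.08,-0.2,0,0,0,1],[0.04,0.08,-0.2,0,0,0,1],[0.04,0.08,-0.15,0,0,0,1],[0,0,0,0,0,0,1]]]'
python3 rz.py
```

```text
clock: 22.45
tcp_pos: [538.4, 134.3, 192.8]
orientation: [-2.433, -1.457, -0.592]
wrist_force: [-0.6, 0.6, 0.8]
finger_gap: 0.005
grip_force: 0.2
r -62.2 side 0.9 z 10.0 toolz in (y,x,z) 0.46 -0.0 F(r,x,z) 0.2 -0.8 0.8 t 22.45
clock: 22.7
tcp_pos: [538.8, 134.6, 184.2]
orientation: [-2.433, -1.457, -0.593]
wrist_force: [-0.5, -0.2, 0.8]
finger_gap: -0.002
grip_force: 0.4
r -61.8 side 1.2 z 1.4 toolz in (y,x,z) 0.46 0.0 F(r,x,z) -0.5 -0.4 0.8 t 22.7
clock: 23.03
tcp_pos: [541.2, 139.7, 173.0]
orientation: [-2.432, -1.458, -0.593]
wrist_force: [0.1, -0.7, 1.5]
finger_gap: -0.001
grip_force: 0.3
r -56.1 side 0.9 z -9.8 toolz in (y,x,z) 0.46 -0.0 F(r,x,z) -0.6 0.4 1.5 t 23.03
```

```bash
python3 -m pendant '[[[0.08,0.15,-0.14,0,0,0,1],[0.08,0.15,-0.12,0,0,0,1],[0,0,0,0,0,0,1]]]'
python3 -m pendant '[[[0.08,0.15,-0.08,0,0,0,1],[0,0,0,0,0,0,1]]]'
python3 rz.py
python3 -m pendant '[[[0.05,0.09,0,0,0,0,1],[0,0,0,0,0,0,1]]]'
python3 rz.py
python3 -m pendant '[[[0.05,0.09,0,0,0,0,1],[0,0,0,0,0,0,1]]]'
python3 rz.py
python3 -m pendant '[[[0.05,0.09,0,0,0,0,1],[0,0,0,0,0,0,1]]]'
python3 rz.py
```

```text
clock: 23.28
tcp_pos: [544.5, 145.8, 167.7]
orientation: [-2.432, -1.458, -0.592]
wrist_force: [0.2, -1.5, 0.7]
finger_gap: 0.005
grip_force: 0.4
clock: 23.45
tcp_pos: [546.0, 148.6, 166.3]
orientation: [-2.433, -1.458, -0.592]
wrist_force: [-0.6, -2.1, 0.1]
finger_gap: 0.001
grip_force: 0.5
r -46.0 side 0.9 z -16.5 toolz in (y,x,z) 0.46 -0.0 F(r,x,z) -2.2 0.4 0.1 t 23.45
clock: 23.62
tcp_pos: [546.7, 150.1, 166.4]
orientation: [-2.433, -1.457, -0.592]
wrist_force: [-2.1, -3.1, -2.0]
finger_gap: -0.001
grip_force: 1.3
r -44.4 side 0.8 z -16.4 toolz in (y,x,z) 0.46 -0.0 F(r,x,z) -3.7 -0.3 -2.0 t 23.62
clock: 23.78
tcp_pos: [547.7, 151.8, 166.4]
orientation: [-2.433, -1.458, -0.592]
wrist_force: [-1.7, -3.7, -1.9]
finger_gap: -0.001
grip_force: 1.9
r -42.3 side 0.9 z -16.4 toolz in (y,x,z) 0.46 -0.0 F(r,x,z) -4.0 0.3 -1.9 t 23.78
clock: 23.95
tcp_pos: [548.2, 152.4, 166.1]
orientation: [-2.434, -1.457, -0.591]
wrist_force: [-7.3, -8.6, 1.1]
finger_gap: 0.001
grip_force: 5.5
r -41.7 side 1.0 z -16.7 toolz in (y,x,z) 0.46 -0.0 F(r,x,z) -11.0 -2.4 1.1 t 23.95
```

```bash
python3 -m pendant '[[[0.03,0.05,0,0,0,0,1],[0,0,0,0,0,0,1],[0,0,0,0,0,0,1]]]'
python3 rz.py
python3 -m pendant '[[[-0.3,-0.55,0,0,0,0,1],[-0.45,-0.85,0,0,0,0,1],[-0.1,-0.2,1,0,0,0,1],[0,0,1,0,0,0,1],[0,0,1,0,0,0,1]]]'
python3 -m pendant '[[[0,0,1,0,0,0,1],[0,0,1,0,0,0,1],[0,0,1,0,0,0,1],[0,0,1,0,0,0,1],[0,0,0.5,0,0,0,1]]]'
python3 -m pendant '[[[-0.4,-0.8,0,0,0,0,1],[-0.4,-0.8,0,0,0,0,1],[-0.4,-0.8,0,0,0,0,1],[0,0,0,0,0,0,1],[0,0,0,0,0,0,1]]]'
python3 - <<'E'
from h import *
p,d,m=cap('wrist'); a=p[100:340,160:400]
q,d,m=cap('scene'); b=q[110:190,190:270]
save(np.hstack([cv2.resize(a,(400,400)),cv2.resize(b,(400,400),interpolation=cv2.INTER_CUBIC)]),'f7.png')
E
```

```text
clock: 24.2
tcp_pos: [548.4, 152.6, 165.9]
orientation: [-2.435, -1.456, -0.59]
wrist_force: [-10.2, -12.7, 2.5]
finger_gap: 0.005
grip_force: 7.8
r -41.4 side 1.1 z -16.9 toolz in (y,x,z) 0.46 -0.0 F(r,x,z) -16.0 -3.0 2.5 t 24.2
clock: 24.62
tcp_pos: [532.6, 122.6, 228.0]
orientation: [-2.432, -1.456, -0.594]
wrist_force: [-0.9, 1.0, -0.0]
finger_gap: 0.001
grip_force: 0.0
clock: 25.03
tcp_pos: [533.6, 123.2, 320.0]
orientation: [-2.431, -1.458, -0.6]
wrist_force: [0.2, 0.2, -0.2]
finger_gap: 0.003
grip_force: 0.0
clock: 25.45
tcp_pos: [508.6, 74.4, 317.1]
orientation: [-2.433, -1.456, -0.595]
wrist_force: [0.9, -0.2, -0.3]
finger_gap: 0.003
grip_force: 0.0
```

View pics/f7.png

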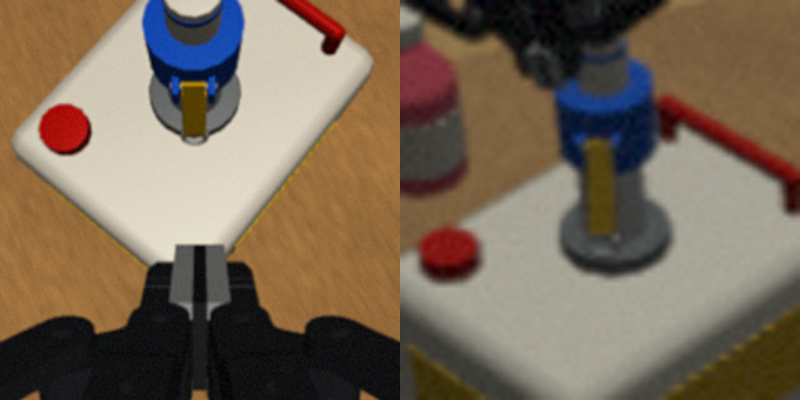

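The picture shows the yellow arm hanging fully down at (195,110) and the coupling upright. The orange arm reached its stop at the same radius (42.8 mm against 41.4 mm). The tool is clear, so I'm handing the job in.

```bash
python3 -c "
from plant import ctrl
print(ctrl.job_done())"
```

```text
the job is handed in; nothing more can be done
None
```

The coupling was pressed home on the adaptor at about 21 N on the tool, both cam arms were swung down to their stops one after the other, and the job was handed in at about 25.5 s with the arm clear; the verdict was not shown.

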